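# Backlight check of a row of caps

## Robot

A 7-joint arm with a two-finger parallel gripper is mounted at the origin on a cart in front of the work surface, level with it; the furniture and walls round the work are solid. World frame = base frame: x ahead of the robot, y to its left, z up, the work surface at z = 0. Lengths are in m, angles in rad, forces in N, time in s.
With the tool pointing down it reaches from about 0.4 to 0.75 m from the base axis. Payload 19.5 kg.
Tool frame: the origin (TCP) lies midway between the tips of the shut fingers; the grasp point (between the pads) lies 19 mm behind it (manip.grasp_offset is the distance from the TCP to the grasp point, in m); z points along the fingers, y is the direction in which the jaws open and shut (so a half turn about z gives the same grasp; the last joint's range is limited). The gripper opens to 85 mm and grips with 20 to 120 N. Pads are 22 mm wide; open, the fingers measure 114 mm over their backs; the gripper's body (76 mm by 85 mm) begins 54 mm behind the grasp point. The pads swing forward as they close: fully open they stand 13 mm farther back than shut.
Start: joints at [-1.324, 0.707, -0.028, 1.485, 0.022, 0.951, -0.075], TCP at [0.164, 0.551, 0.231] pointing down, gripper open.
Joint ranges: [-2.71, 2.71], [-0.32, 2.16], [-1.57, 1.52], [0, 2.45], [-1.46, 4.6], [0, 2.02], [-2.83, 2.83]. Speed limits (rad/s): [1.89, 1.89, 2.57, 2.57, 3.01, 3.01, 3.01].

## Interface

Orientations are given as a unit quaternion [x, y, z, w].
In Python, from rig import manip gives the robot as it stands.
- The arm moves only by the tool send_rows, never from a script. Its argument "rows" is one flat list of numbers, 6 for each row, row after row: the shift along the world's x, y, z in m, then the turn, a rotation vector about the world's x, y, z in degrees. A call has 1 to 12 rows; each row is the pose to reach, as a shift and turn from the pose measured when the call began; what a row does not reach only later rows make up. A row lasts 1/8 s, in which the tool goes at most 62.5 mm and 10.7 degrees, less where a joint would pass 70% of its speed; a pose out of reach is approached as far as the arm can. A call with a gripper value outside its range is refused whole. "gripper" is the opening, from -1 (shut) to 1 (fully open), set as the call begins (left out, the last holds). The fingers move at their own pace and stop on an object; "squeeze" is the grip in N (left out, the last holds). Time passes only in rows, so rows that repeat a pose let the fingers close. It gives the time, the measured TCP pose, the force and the opening at its end, in the units of the state.
- manip.observe(): the state, without advancing time (a new reading comes with each control period).
- manip.grab_frame(name): name is "scene" or "top"; returns the picture (480x640x3 uint8, red, green, blue); there is no depth.
- manip.camera_info(name): a dict with "K" (3x3 intrinsics, pixels), "distortion" ([k1, k2, p1, p2, k3] as OpenCV has them; the pictures are not rectified), "camera_from_world" (4x4, takes a point from world to camera coordinates). Camera axes: x right, y up, looking along -z (the intrinsics and any distortion apply to the point x, -y, -z); pixel columns grow to the right and rows downward; lengths in m; the calibration is good to about 2 mm. A picture is of the moment at which its call begins. camera_info takes no time and is no camera call.
- manip.hand_in(): hands the job in, once; it reports no verdict.
The state is a dict: "time": time; "joints": joint angles; "dq": joint speeds; "effort": joint torques, N m; "position": TCP position; "tcp_rot": TCP orientation; "force": force on the tool from outside, world axes, zero at the start; "torque": the same for the moment, N m; "finger_gap": finger opening in m.
Only numpy, scipy, OpenCV 4.12 (cv2) and the standard library are available. Lean on these libraries where they do the work, as an engineer would, in place of code of your own. Each camera call takes 0.05 s, during which the arm holds its last target. There are 200 camera calls.

## Task

Stand the three orange caps from the white mat, open side up, in a neat row on the light box's window, one in each white ring, while the shutter is still closed. Then take the red handle and pull the spring-return shutter out until its white pointer is over the green mark, and keep holding it there with the gripper: the program finishes while holding, because the shutter snaps shut if let go. Leave the caps in their rings, and do not shift the green mark, the white well plate or the pink tip box.

Things in the scene. Friction and masses are not known exactly. Their poses are not given: they have to be found in the camera images.
- lightbox: grey backlight box fixed to the bench, 140 (x) x 130 (y) x 50 mm high; origin at the centre of its underside. In its flat top a clear solid window (106 x 46 mm, flush); the rings' row runs along the box's x. The shutter pulls out along the box's -y, through the side face at y = -65 mm. A dark rail (10 mm high, x = -66 to -46 mm) for the mark runs from there to y = -202 mm
- spot_1 (a point): centre of white ring 1 (25 mm across, drawn flat on the window, on the top surface), on the box's x axis at x = -32 mm; any cap may go in any ring
- spot_2 (a point): centre of white ring 2 (25 mm across, drawn flat on the window, on the top surface), on the box's x axis at x = 0 mm; any cap may go in any ring
- spot_3 (a point): centre of white ring 3 (25 mm across, drawn flat on the window, on the top surface), on the box's x axis at x = 32 mm; any cap may go in any ring
- handle (a point): centre of the shutter's red handle: a level round bar 12 mm thick, 56 mm long along the box's x, at height 50 mm, 45 mm outside the side face when closed (box y = -110 mm). Two 7 mm steel rods along the pull, at box x = -34 and +34 mm, 40 mm high, carry its ends; between them both sides of the bar are free down to the bench
- pointer (a point): point on the white pointer (3 mm wide along the pull) that sticks out from the handle's -x end to box x = -63 mm; this point is at box x = -56 mm, height 50 mm, and moves with the shutter. Axes as the box
- mark (a point): point in the middle of the green mark, 6 mm above its top face, at the height of the pointer; the green flag is 12 mm wide along the pull (16 mm across), its top at 44 mm, on a black clip on the rail. The pull is right when pointer and mark coincide along the box's y; the mark stands 30 to 65 mm out from the closed pointer. Axes as the box
- shutter (a joint): how far the shutter is pulled out (m): 0 closed, 0.09 the end stop. A spring pulls it shut: 2.4 N when closed, growing by 0.8 N per 10 mm
- cap_1_c (a point): centre (half-way up, 7 mm above its underside) of a loose orange tube cap, round, 24 mm across, 14 mm high, open side up, 10 to 20 g, at first standing on the white mat
- cap_2_c (a point): centre (half-way up, 7 mm above its underside) of a loose orange tube cap, round, 24 mm across, 14 mm high, open side up, 10 to 20 g, at first standing on the white mat
- cap_3_c (a point): centre (half-way up, 7 mm above its underside) of a loose orange tube cap, round, 24 mm across, 14 mm high, open side up, 10 to 20 g, at first standing on the white mat
- mat: flat white mat fixed to the bench, 170 (x) x 110 (y) x 5 mm thick, origin at the centre of its underside; the three caps stand on it roughly along its x axis, at least 40 mm apart between centres
- cap_1: the same cap's body; origin at the centre of its underside
- cap_2: the same cap's body; origin at the centre of its underside
- cap_3: the same cap's body; origin at the centre of its underside
- wellplate_c (a point): centre (15 mm up) of a loose white well plate, 86 x 128 x 30 mm, a bystander to the right
- pinkbox_c (a point): point 30 mm up in a loose open tip box with pink top, 82 x 122 x 68 mm, a bystander behind the light box
There are look-alikes about, which are no part of the job. Of the things shaped like the mat, the white one is meant.

How it is judged:
On the way, in this order (a step that is already met when the one before it is completed fails the run):
1. the three caps stand in the three rings, let go, with the shutter still closed (out less than 8 mm) (((horizontal distance between cap_1_c and spot_1 below 0.007 m and z of cap_1_c in the frame of spot_1 between 0.003 and 0.011 m and angle between cap_1_c's own z axis and vertical below 0.15 rad) or (horizontal distance between cap_2_c and spot_1 below 0.007 m and z of cap_2_c in the frame of spot_1 between 0.003 and 0.011 m and angle between cap_2_c's own z axis and vertical below 0.15 rad) or (horizontal distance between cap_3_c and spot_1 below 0.007 m and z of cap_3_c in the frame of spot_1 between 0.003 and 0.011 m and angle between cap_3_c's own z axis and vertical below 0.15 rad)) and ((horizontal distance between cap_1_c and spot_2 below 0.007 m and z of cap_1_c in the frame of spot_2 between 0.003 and 0.011 m and angle between cap_1_c's own z axis and vertical below 0.15 rad) or (horizontal distance between cap_2_c and spot_2 below 0.007 m and z of cap_2_c in the frame of spot_2 between 0.003 and 0.011 m and angle between cap_2_c's own z axis and vertical below 0.15 rad) or (horizontal distance between cap_3_c and spot_2 below 0.007 m and z of cap_3_c in the frame of spot_2 between 0.003 and 0.011 m and angle between cap_3_c's own z axis and vertical below 0.15 rad)) and ((horizontal distance between cap_1_c and spot_3 below 0.007 m and z of cap_1_c in the frame of spot_3 between 0.003 and 0.011 m and angle between cap_1_c's own z axis and vertical below 0.15 rad) or (horizontal distance between cap_2_c and spot_3 below 0.007 m and z of cap_2_c in the frame of spot_3 between 0.003 and 0.011 m and angle between cap_2_c's own z axis and vertical below 0.15 rad) or (horizontal distance between cap_3_c and spot_3 below 0.007 m and z of cap_3_c in the frame of spot_3 between 0.003 and 0.011 m and angle between cap_3_c's own z axis and vertical below 0.15 rad)) and contact force between each of cap_1, cap_2, cap_3 and the fingers below 0.05 N and value of joint shutter below 0.008 m), for 0.2 s.
2. the shutter is held out by its handle with the pointer over the green mark (y of pointer in the frame of mark between -0.006 and 0.006 m and contact force between the fingers and shutter above 1 N), for 0.5 s.
At the end, for the whole second after the job is handed in: Each ring holds one cap, within 7 mm of the ring's centre, standing upright on the window and not touched by the fingers; the pointer is within 6 mm of the middle of the green mark along the pull and still (under 10 mm/s), and the fingers bear on the shutter's handle with more than 1 N (all of step 2 and ((horizontal distance between cap_1_c and spot_1 below 0.007 m and z of cap_1_c in the frame of spot_1 between 0.003 and 0.011 m and angle between cap_1_c's own z axis and vertical below 0.15 rad) or (horizontal distance between cap_2_c and spot_1 below 0.007 m and z of cap_2_c in the frame of spot_1 between 0.003 and 0.011 m and angle between cap_2_c's own z axis and vertical below 0.15 rad) or (horizontal distance between cap_3_c and spot_1 below 0.007 m and z of cap_3_c in the frame of spot_1 between 0.003 and 0.011 m and angle between cap_3_c's own z axis and vertical below 0.15 rad)) and ((horizontal distance between cap_1_c and spot_2 below 0.007 m and z of cap_1_c in the frame of spot_2 between 0.003 and 0.011 m and angle between cap_1_c's own z axis and vertical below 0.15 rad) or (horizontal distance between cap_2_c and spot_2 below 0.007 m and z of cap_2_c in the frame of spot_2 between 0.003 and 0.011 m and angle between cap_2_c's own z axis and vertical below 0.15 rad) or (horizontal distance between cap_3_c and spot_2 below 0.007 m and z of cap_3_c in the frame of spot_2 between 0.003 and 0.011 m and angle between cap_3_c's own z axis and vertical below 0.15 rad)) and ((horizontal distance between cap_1_c and spot_3 below 0.007 m and z of cap_1_c in the frame of spot_3 between 0.003 and 0.011 m and angle between cap_1_c's own z axis and vertical below 0.15 rad) or (horizontal distance between cap_2_c and spot_3 below 0.007 m and z of cap_2_c in the frame of spot_3 between 0.003 and 0.011 m and angle between cap_2_c's own z axis and vertical below 0.15 rad) or (horizontal distance between cap_3_c and spot_3 below 0.007 m and z of cap_3_c in the frame of spot_3 between 0.003 and 0.011 m and angle between cap_3_c's own z axis and vertical below 0.15 rad)) and contact force between each of cap_1, cap_2, cap_3 and the fingers below 0.05 N and velocity of joint shutter between -0.01 and 0.01 m/s); the arm keeps its last pose, push and grip.
It fails at once if the green mark is shifted by more than 4 mm (distance of mark from where it was at the start of the episode above 0.004 m).
It fails at once if the white well plate is pushed more than 20 mm (distance of wellplate_c from where it was at the start of the episode above 0.02 m).
It fails at once if the pink tip box is pushed more than 20 mm (distance of pinkbox_c from where it was at the start of the episode above 0.02 m).
It also fails if it takes over 72 s, if anything falls off the work surface, if the arm or the gripper's body presses on something with over 40 N, if the wrist force passes 120 N, or if a joint passes its speed limit or range.

## Working session

There is one attempt and no reset: what is moved stays moved. The work goes in short steps, Python scripts to look and compute and a tool call to move; the robot and the scene stay as the last step left them, time stands still between calls to the robot, and variables do not carry over. Pictures are saved under pics/ and viewed, about 8 in all and at most 12, crops included, and the job is handed in when it is done.

Besides the shell and the picture viewer there is one more tool, called by a JSON object that holds its "api" and its "payload", one argument or row to a line. send_rows: Moves the arm, as the interface text tells. Its arguments: {"type":"object","properties":{"rows":{"type":"array","items":{"type":"number"}},"gripper":{"type":"number"},"squeeze":{"type":"number"}},"required":["rows"]}

```bash
mkdir -p pics; ls
cat > h.py <<'E'
import numpy as np, cv2
from rig import manip
def grab(n):
    im=manip.grab_frame(n); return np.ascontiguousarray(im[:,:,::-1])
def ray(n,uv):
    c=manip.camera_info(n);K=np.array(c["K"],float);d=np.array(c["distortion"],float);T=np.array(c["camera_from_world"])
    p=cv2.undistortPoints(np.array(uv,float).reshape(-1,1,2),K,d)[:,0]
    v=np.c_[p[:,0],-p[:,1],-np.ones(len(p))]
    return -T[:3,:3].T@T[:3,3], v@T[:3,:3]
def onz(n,uv,z):
    o,v=ray(n,uv); return o+v*((z-o[2])/v[:,2])[:,None]
def proj(n,P):
    c=manip.camera_info(n);K=np.array(c["K"],float);d=np.array(c["distortion"],float);T=np.array(c["camera_from_world"])
    q=np.asarray(P,float).reshape(-1,3)@T[:3,:3].T+T[:3,3]; q=q*[1,-1,-1]
    return cv2.projectPoints(q,np.zeros(3),np.zeros(3),K,d)[0][:,0]
def tri(na,ua,nb,ub):
    o1,v1=ray(na,[ua]);o2,v2=ray(nb,[ub]);v1=v1[0];v2=v2[0]
    s=np.linalg.lstsq(np.c_[v1,-v2],o2-o1,rcond=None)[0]
    a=o1+s[0]*v1;b=o2+s[1]*v2
    return (a+b)/2,np.linalg.norm(a-b)
E
python3 - <<'E'
from h import *
for n in("scene","top"):
    cv2.imwrite(f"pics/{n}0.png",grab(n)); c=manip.camera_info(n);T=np.array(c["camera_from_world"])
    print(n,np.array(c["K"]).round(1).tolist(),c["distortion"],(-T[:3,:3].T@T[:3,3]).round(3),T[:3,:3].round(2).tolist())
print(manip.observe(),manip.grasp_offset)
E
```

```text
pics
scene [[605.6, 0.0, 322.8], [0.0, 605.6, 237.8], [0.0, 0.0, 1.0]] [-0.17733032  0.          0.          0.          0.        ] [-0.092  1.422  1.269] [[-0.9, -0.44, -0.01], [0.28, -0.58, 0.77], [-0.34, 0.68, 0.64]]
top [[529.3, 0.0, 312.3], [0.0, 529.3, 230.1], [0.0, 0.0, 1.0]] [-0.10498622  0.          0.          0.          0.        ] [0.303 0.123 1.671] [[0.01, -1.0, -0.0], [0.99, 0.01, 0.16], [-0.16, -0.0, 0.99]]
{'time': 0.1, 'joints': array([-1.32369292,  0.70701614, -0.02761756,  1.48495748,  0.02197856,
        0.95089665, -0.07551409]), 'dq': array([-1.76380282e-04, -9.56473615e-04, -1.73043668e-03, -1.75317160e-03,
        6.26213657e-04, -6.66767642e-05,  4.25408273e-04]), 'effort': array([ 2.47665943e-03, -8.84280396e+01,  1.23702206e+00, -2.36448669e+01,
        1.71044469e-02,  5.02118171e-03,  2.31347605e-05]), 'position': array([0.16368953, 0.55095968, 0.23088711]), 'tcp_rot': array([ 1.43913615e-01,  9.89590134e-01, -4.83792800e-04, -6.44356273e-05]), 'force': array([ 0.32218815,  0.21826781, -0.21094109]), 'torque': array([-0.00877882, -0.01875117, -0.03371583]), 'finger_gap': 0.08549238347969225} 0.0187
```

View pics/scene0.png

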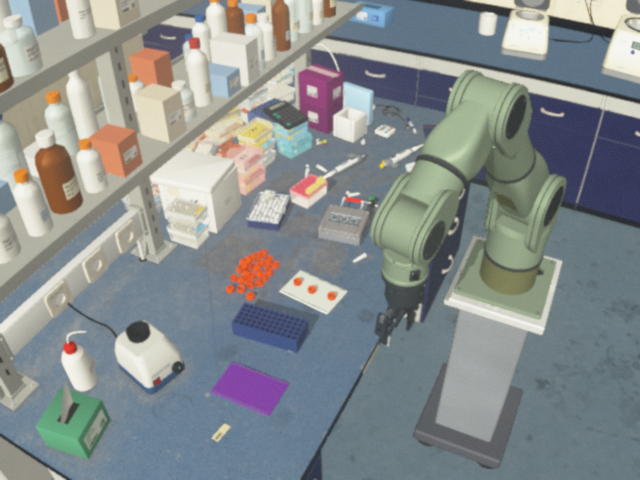

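View pics/top0.png

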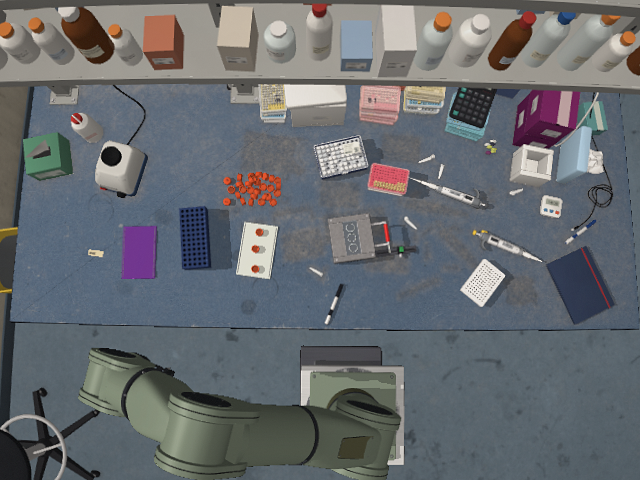

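The scene picture shows the white mat with caps near (313,291) and the light box near (345,222). In the top picture the white mat is at (257,250) with three orange caps at about (260,232), (257,249) and (254,268). The light box is at (352,238), the red handle at (387,236) and the green mark at (402,250). Mat-shaped things are purple (140,252) and white (257,250): the white one is meant and carries the caps. I'll confirm this in one enlarged crop.

Run:
```python
from h import *
t=cv2.imread("pics/top0.png");s=cv2.imread("pics/scene0.png")
r=lambda a,k:cv2.resize(a,None,fx=k,fy=k,interpolation=cv2.INTER_CUBIC)
o=np.zeros((600,800,3),np.uint8)
def put(im,x,y): o[y:y+im.shape[0],x:x+im.shape[1]]=im
put(r(t[205:265,320:420],5)[:300,:500],0,0)
put(r(t[215:285,230:290],4)[:300],510,0)
put(r(s[200:250,310:380],5),0,310)
put(r(s[265:315,275:355],5)[:, :400],390,310)
cv2.imwrite("pics/crop1.png",o)
for n,im in(("top",t),("scene",s)):
    h=cv2.cvtColor(im,cv2.COLOR_BGR2HSV)
    for nm,lo,hi in(("red/or",(0,150,110),(14,255,255)),("green",(50,120,50),(80,255,255)),("red2",(172,150,100),(180,255,255))):
        m=cv2.inRange(h,lo,hi);k,l,st,c=cv2.connectedComponentsWithStats(m)
        for i in range(1,k):
            if st[i,4]>12 and ((n=="top" and 225<c[i,0]<420 and 205<c[i,1]<290) or (n=="scene" and 270<c[i,0]<385 and 195<c[i,1]<315)): print(n,nm,c[i].round(1),st[i])
```

```text
top red/or [386.1 232.6] [384 224   6  18  58]
top red/or [258.8 231.8] [256 229   7   7  39]
top red/or [254.9 248.5] [252 246   7   7  40]
top red/or [255.  268.6] [251 266   8   7  38]
top green [400.7 249. ] [399 247   5   5  22]
scene red/or [352.8 199.4] [346 198  14   4  39]
scene red/or [297.3 281.3] [294 278   7   7  39]
scene red/or [311.5 289.1] [309 286   6   7  37]
scene red/or [331.1 295.6] [328 292   7   8  42]
```

View pics/crop1.png

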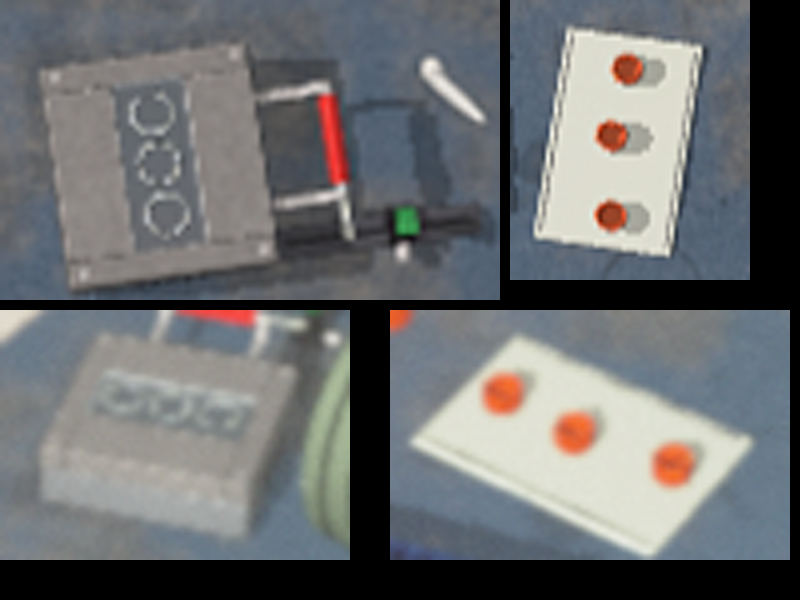

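The crop confirms it: the white mat carries three open orange caps. The box has three rings, at about px (350,228), (352,237) and (353,248) in the top view. The handle is red, the pointer sticks out on the lower (-x) side, and the green mark is at (401,249).

Run:
```python
from h import *
t=cv2.imread("pics/top0.png");s=cv2.imread("pics/scene0.png")
ct=[(258.8,231.8),(254.9,248.5),(255,268.6)];cs=[(297.3,281.3),(311.5,289.1),(331.1,295.6)]
for a,b in zip(ct,cs): print("cap",onz("top",[a],.017).round(4),onz("scene",[b],.014).round(4),*tri("top",a,"scene",b))
rt=[(349.8,227.4),(351.6,237),(353,247.2)];rs=[(334,216.6),(343.2,219),(352.6,220.2)]
for a,b in zip(rt,rs): print("ring",onz("top",[a],.05).round(4),onz("scene",[b],.05).round(4),*tri("top",a,"scene",b))
print("handle",onz("top",[(386.1,232.6)],.053),"mark",onz("top",[(400.7,249)],.044))
# window/ring whites by local contrast
for n,(x0,y0,x1,y1) in(("top",(343,220,360,256)),("scene",(328,211,362,227))):
    im=t if n=="top" else s
    p=im[y0:y1,x0:x1]; g=cv2.cvtColor(p,cv2.COLOR_BGR2GRAY)
    print(n);print(g)
# box grey outline
h=cv2.cvtColor(t,cv2.COLOR_BGR2HSV);m=cv2.inRange(h,(0,0,90),(180,50,200));m[:200]=0;m[275:]=0;m[:,:322]=0;m[:,378:]=0
m=cv2.morphologyEx(m,cv2.MORPH_CLOSE,np.ones((9,9)));m=cv2.morphologyEx(m,cv2.MORPH_OPEN,np.ones((9,9)))
c=max(cv2.findContours(m,0,1)[0],key=cv2.contourArea);r=cv2.minAreaRect(c);print(r,onz("top",cv2.boxPoints(r),.05).round(4),onz("top",[r[0]],.05))
```

```text
cap [[0.5642 0.2979 0.017 ]] [[0.5599 0.2998 0.014 ]] [0.56322732 0.29782554 0.01139896] 0.003926597735479708
cap [[0.5108 0.3088 0.017 ]] [[0.5069 0.3107 0.014 ]] [0.50982852 0.30880745 0.01147815] 0.003459174069421908
cap [[0.4473 0.3067 0.017 ]] [[0.4436 0.3098 0.014 ]] [0.44652092 0.30695946 0.01039325] 0.0028667423202118725
ring [[0.5761 0.0121 0.05  ]] [[0.5758 0.0126 0.05  ]] [0.57612055 0.01201099 0.04948283] 4.6608297020535735e-05
ring [[0.546  0.0065 0.05  ]] [[0.5434 0.0111 0.05  ]] [0.54621516 0.00599771 0.04548131] 0.0009082277803432686
ring [[0.5142 0.0021 0.05  ]] [[0.5133 0.0037 0.05  ]] [0.5142092  0.00196712 0.04848398] 0.0003447762539158637
handle [[ 0.56050041 -0.10041658  0.053     ]] mark [[ 0.5108971  -0.14664755  0.044     ]]
top
[[129 128 130 134 138 135 133 130 131 125 130 135 129 119 114 128 148]
 [134 128 130 129 133 127 126 121 125 117 111 113 115 127 134 138 134]
 [127 118 116 111 112 107 103 104  94 104 103 104 104 114 139 137 132]
 [101 103 103 103 101 103 102 105 114 129 102 103 104 115 152 134 132]
 [103 103 102 107 125 103  97 104 143 151 120 102 10
[... 3966 characters left out ...]
42 143 149 145 140 135 131
  131 134 131 132 139 140 134 127 133 146 148 136 131 140 149 150]
 [154 150 154 152 155 154 152 150 150 148 148 149 149 155 152 147 146 146
  153 149 144 135 131 136 133 129 130 129 129 127 130 142 151 149]
 [149 155 150 155 154 152 151 153 153 151 151 152 148 155 153 151 153 156
  158 154 151 147 146 153 149 138 135 131 128 129 135 143 145 146]
 [152 153 151 153 151 154 154 152 152 151 151 149 151 152 153 153 154 153
  155 154 151 151 153 154 152 146 145 147 140 137 137 143 148 145]]
((349.5, 236.0), (72.0, 55.0), 90.0) [[ 0.6621  0.0992  0.05  ]
 [ 0.6642 -0.0734  0.05  ]
 [ 0.4382 -0.0716  0.05  ]
 [ 0.4365  0.0972  0.05  ]] [[0.5490313  0.01297454 0.05      ]]
```

{"api": "send_rows", "payload": {
  "rows": [0.04,-0.035,0,0,0,8,0.08,-0.07,0,0,0,16,0.12,-0.105,0,0,0,24.8,0.16,-0.14,-0.01,0,0,24.8,0.2,-0.175,-0.03,0,0,24.8,0.24,-0.21,-0.06,0,0,24.8,0.283,-0.244,-0.11,0,0,24.8,0.283,-0.244,-0.12,0,0,24.8,0.283,-0.244,-0.12,0,0,24.8,0.283,-0.244,-0.12,0,0,24.8],
  "gripper": 0.3,
  "squeeze": 20
}}

```text
time: 1.35
position: [0.446, 0.3084, 0.1119]
tcp_rot: [-0.073, 0.997, 0.0, 0.0]
force: [0.7, 0.0, 1.1]
finger_gap: 0.0555
```

{"api": "send_rows", "payload": {
  "rows": [0.001,-0.001,-0.04,0,0,0,0.001,-0.001,-0.08,0,0,0,0.001,-0.001,-0.103,0,0,0,0.001,-0.001,-0.103,0,0,0,0.001,-0.001,-0.103,0,0,0]
}}

```text
time: 1.98
position: [0.4472, 0.3083, 0.0104]
tcp_rot: [-0.073, 0.997, 0.001, 0.001]
force: [0.1, -0.4, 1.2]
finger_gap: 0.0554
```

{"api": "send_rows", "payload": {
  "rows": [0,0,0,0,0,0,0,0,0,0,0,0,0,0,0,0,0,0,0,0,0,0,0,0],
  "gripper": -0.8,
  "squeeze": 20
}}

```text
time: 2.48
position: [0.4476, 0.3088, 0.0114]
tcp_rot: [-0.073, 0.997, 0.001, 0.002]
force: [-0.9, -0.5, 12.4]
finger_gap: 0.0218
```

{"api": "send_rows", "payload": {
  "rows": [0,0,0.02,0,0,0,0,0,0.05,0,0,0,0,0,0.09,0,0,0,0,0,0.12,0,0,0,0,0,0.12,0,0,0,0,0,0.12,0,0,0]
}}

```text
time: 3.22
position: [0.4474, 0.3086, 0.1311]
tcp_rot: [-0.073, 0.997, 0.001, 0.002]
force: [-0.4, -1.0, -1.0]
finger_gap: 0.022
```

Run:
```python
from h import *
o=np.zeros((480,800,3),np.uint8)
s=grab("scene");t=grab("top")
o[:,:400]=cv2.resize(s[225:321,270:350],(400,480),interpolation=2)
o[:,400:]=cv2.resize(t[215:287,235:295],(400,480),interpolation=2)
cv2.imwrite("pics/g1.png",o);print(manip.observe()["finger_gap"],proj("scene",manip.observe()["position"]),proj("top",manip.observe()["position"]))
```

```text
0.022159552287405966 [[330.04044587 265.30770361]] [[250.14858583 265.13795757]]
```

View pics/g1.png

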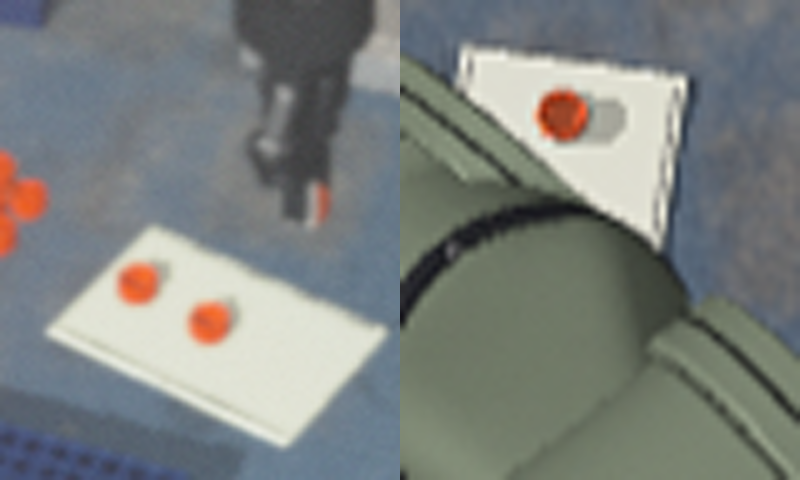

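The cap is held at the fingertips. It shows at crop (320,200), with the other two still on the mat at crop (137,283) and (210,323). Next I carry it to ring 1.

{"api": "send_rows", "payload": {
  "rows": [0.01,-0.04,0,0,0,0,0.022,-0.1,0,0,0,0,0.034,-0.16,0,0,0,0,0.046,-0.22,0,0,0,0,0.058,-0.27,0,0,0,0,0.066,-0.305,0,0,0,0,0.066,-0.305,0,0,0,0,0.066,-0.305,-0.03,0,0,0,0.066,-0.305,-0.06,0,0,0,0.066,-0.305,-0.06,0,0,0]
}}

```text
time: 4.58
position: [0.5121, 0.0045, 0.0691]
tcp_rot: [-0.074, 0.997, 0.001, -0.001]
force: [-0.3, -0.4, 0.4]
finger_gap: 0.0219
```

{"api": "send_rows", "payload": {
  "rows": [0.001,-0.001,-0.006,0,0,0,0.001,-0.001,-0.012,0,0,0,0.001,-0.001,-0.012,0,0,0,0.001,-0.001,-0.012,0,0,0]
}}

```text
time: 5.08
position: [0.5133, 0.0036, 0.0574]
tcp_rot: [-0.074, 0.997, 0.001, -0.0]
force: [-0.4, 1.2, -0.3]
finger_gap: 0.0218
```

{"api": "send_rows", "payload": {
  "rows": [0,0,0,0,0,0,0,0,0,0,0,0,0,0,0.001,0,0,0],
  "gripper": 0.1
}}

```text
time: 5.45
position: [0.5133, 0.0035, 0.0585]
tcp_rot: [-0.074, 0.997, 0.001, -0.0]
force: [-0.5, -0.2, 0.3]
finger_gap: 0.0471
```

{"api": "send_rows", "payload": {
  "rows": [0,0,0.03,0,0,0,0,0,0.07,0,0,0,-0.005,0.04,0.08,0,0,0,-0.005,0.1,0.08,0,0,0,-0.005,0.16,0.08,0,0,0,-0.005,0.22,0.08,0,0,0,-0.005,0.28,0.08,0,0,0,-0.005,0.305,0.08,0,0,0,-0.005,0.305,0.08,0,0,0]
}}

```text
time: 6.58
position: [0.5075, 0.3104, 0.1383]
tcp_rot: [-0.075, 0.997, 0.001, -0.001]
force: [0.6, -0.3, 0.4]
finger_gap: 0.0468
```

```bash
cat > look.py <<'E'
import sys
from h import *
def caps(n,roi,mn=12):
    im=grab(n);h=cv2.cvtColor(im,cv2.COLOR_BGR2HSV)
    m=cv2.inRange(h,(0,150,110),(14,255,255));k,l,st,c=cv2.connectedComponentsWithStats(m);x0,y0,x1,y1=roi
    for i in range(1,k):
        if st[i,4]>mn and x0<c[i,0]<x1 and y0<c[i,1]<y1:
            print(n,c[i].round(1),st[i],[onz(n,[c[i]],z)[0].round(4) for z in (.012,.017,.057,.062)])
    return im
t=caps("top",(225,205,420,290));s=caps("scene",(270,195,385,315))
cv2.imwrite(f"pics/{sys.argv[1]}t.png",t);cv2.imwrite(f"pics/{sys.argv[1]}s.png",s)
print(manip.observe()["position"])
E
python3 look.py a
```

```text
top [386.1 232.2] [384 224   5  18  58] [array([ 0.5683, -0.106 ,  0.012 ]), array([ 0.5675, -0.1053,  0.017 ]), array([ 0.5611, -0.0998,  0.057 ]), array([ 0.5603, -0.0991,  0.062 ])]
top [353.  247.1] [350 244   7   8  44] [array([ 0.5196, -0.0008,  0.012 ]), array([ 5.189e-01, -4.000e-04,  1.700e-02]), array([0.5137, 0.0026, 0.057 ]), array([0.513, 0.003, 0.062])]
scene [352.1 199.3] [346 197  14   5  37] [array([ 0.5817, -0.1471,  0.012 ]), array([ 0.579 , -0.1409,  0.017 ]), array([ 0.5575, -0.0909,  0.057 ]), array([ 0.5549, -0.0847,  0.062 ])]
scene [353.6 218.5] [351 216   6   6  31] [array([ 0.5328, -0.0501,  0.012 ]), array([ 0.5303, -0.0442,  0.017 ]), array([0.5105, 0.0026, 0.057 ]), array([0.508 , 0.0085, 0.062 ])]
scene [297.2 281.3] [294 278   7   7  40] [array([0.5612, 0.2982, 0.012 ]), array([0.5587, 0.3027, 0.017 ]), array([0.5379, 0.3384, 0.057 ]), array([0.5353, 0.3429, 0.062 ])]
scene [311.5 289.1] [309 286   6   7  37] [array([0.5078, 0.3088, 0.012 ]), array([0.5054, 0.3132, 0.017 ]), array([0.4863, 0.3487, 0.057 ]), array([0.4839, 0.3531, 0.062 ])]
[0.50836994 0.30770563 0.13842941]
```

Ring 1's cap measures about 1 mm from the ring centre. Next is cap B.

{"api": "send_rows", "payload": {
  "rows": [0.0015,0.001,-0.04,0,0,0,0.0015,0.001,-0.08,0,0,0,0.0015,0.001,-0.115,0,0,0,0.0015,0.001,-0.126,0,0,0,0.0015,0.001,-0.126,0,0,0]
}}

```text
time: 7.3
position: [0.5101, 0.3082, 0.0128]
tcp_rot: [-0.073, 0.997, 0.001, -0.0]
force: [0.3, -0.5, 0.3]
finger_gap: 0.0468
```

{"api": "send_rows", "payload": {
  "rows": [0,0,0,0,0,0,0,0,0,0,0,0,0,0,0,0,0,0,0,0,0,0,0,0],
  "gripper": -0.8
}}

```text
time: 7.8
position: [0.5109, 0.3082, 0.0143]
tcp_rot: [-0.073, 0.997, 0.001, 0.0]
force: [-0.8, -2.8, 9.6]
finger_gap: 0.0214
```

{"api": "send_rows", "payload": {
  "rows": [0,0,0.03,0,0,0,0,0,0.07,0,0,0,0,0,0.12,0,0,0,0,0,0.12,0,0,0]
}}

```text
time: 8.3
position: [0.5122, 0.309, 0.1385]
tcp_rot: [-0.073, 0.997, 0.002, 0.003]
force: [0.4, 0.2, 0.4]
finger_gap: 0.0213
```

{"api": "send_rows", "payload": {
  "rows": [0.004,-0.04,0,0,0,0,0.012,-0.1,0,0,0,0,0.018,-0.16,0,0,0,0,0.025,-0.22,0,0,0,0,0.03,-0.27,0,0,0,0,0.033,-0.301,0,0,0,0,0.033,-0.301,0,0,0,0,0.033,-0.301,-0.03,0,0,0,0.033,-0.301,-0.06,0,0,0,0.033,-0.301,-0.065,0,0,0,0.033,-0.301,-0.065,0,0,0]
}}

```text
time: 9.68
position: [0.5454, 0.0086, 0.0741]
tcp_rot: [-0.073, 0.997, 0.002, 0.003]
force: [0.4, -0.3, 0.0]
finger_gap: 0.0212
```

{"api": "send_rows", "payload": {
  "rows": [0,-0.0005,-0.008,0,0,0,0,-0.0005,-0.0145,0,0,0,0,-0.0005,-0.0145,0,0,0,0,-0.0005,-0.0145,0,0,0]
}}

```text
time: 10.18
position: [0.5454, 0.0081, 0.0596]
tcp_rot: [-0.073, 0.997, 0.002, 0.003]
force: [-0.4, -0.4, -0.3]
finger_gap: 0.0212
```

{"api": "send_rows", "payload": {
  "rows": [0,0,0,0,0,0,0,0,0,0,0,0,0,0,0.001,0,0,0],
  "gripper": 0.1
}}

```text
time: 10.55
position: [0.5454, 0.0081, 0.0605]
tcp_rot: [-0.073, 0.997, 0.002, 0.003]
force: [-0.6, -1.3, 0.5]
finger_gap: 0.0469
```

{"api": "send_rows", "payload": {
  "rows": [0,0,0.03,0,0,0,0,0,0.07,0,0,0,0.005,0.04,0.08,0,0,0,0.008,0.1,0.08,0,0,0,0.012,0.16,0.08,0,0,0,0.015,0.22,0.08,0,0,0,0.0175,0.27,0.08,0,0,0,0.0175,0.292,0.08,0,0,0,0.0175,0.292,0.08,0,0,0]
}}

```text
time: 11.68
position: [0.5622, 0.3017, 0.1403]
tcp_rot: [-0.074, 0.997, 0.003, 0.003]
force: [-1.0, -0.6, -0.2]
finger_gap: 0.047
```

```bash
python3 look.py b
python3 - <<'E'
from h import *
t=cv2.imread("pics/bt.png");s=cv2.imread("pics/bs.png");o=np.zeros((300,800,3),np.uint8)
o[:,:400]=cv2.resize(t[215:260,330:390],(400,300),interpolation=2);o[:,400:]=cv2.resize(s[195:240,315:375],(400,300),interpolation=2)
cv2.imwrite("pics/bc.png",o)
E
```

```text
top [386.2 232. ] [384 224   5  17  51] [array([ 0.569 , -0.1063,  0.012 ]), array([ 0.5682, -0.1056,  0.017 ]), array([ 0.5617, -0.1001,  0.057 ]), array([ 0.5609, -0.0994,  0.062 ])]
top [351.6 236.6] [348 233   8   8  44] [array([0.5529, 0.0038, 0.012 ]), array([0.5522, 0.0042, 0.017 ]), array([0.5461, 0.0071, 0.057 ]), array([0.5454, 0.0074, 0.062 ])]
top [353.1 247.2] [350 244   7   8  44] [array([ 0.5193, -0.0011,  0.012 ]), array([ 0.5186, -0.0007,  0.017 ]), array([0.5134, 0.0022, 0.057 ]), array([0.5127, 0.0026, 0.062 ])]
scene [352.7 199.4] [346 198  14   4  29] [array([ 0.5795, -0.1473,  0.012 ]), array([ 0.5769, -0.1411,  0.017 ]), array([ 0.5555, -0.0911,  0.057 ]), array([ 0.5528, -0.0849,  0.062 ])]
scene [343.7 216.6] [341 214   6   6  29] [array([ 0.5671, -0.0455,  0.012 ]), array([ 0.5645, -0.0397,  0.017 ]), array([0.5435, 0.007 , 0.057 ]), array([0.5409, 0.0128, 0.062 ])]
scene [353.3 218.8] [350 216   7   7  36] [array([ 0.5331, -0.0486,  0.012 ]), array([ 0.5306, -0.0427,  0.017 ]), array([0.5107, 0.0041, 0.057 ]), array([0.5082, 0.0099, 0.062 ])]
scene [297.2 281.3] [294 278   7   7  40] [array([0.5612, 0.2982, 0.012 ]), array([0.5587, 0.3027, 0.017 ]), array([0.5379, 0.3384, 0.057 ]), array([0.5353, 0.3429, 0.062 ])]
[0.56300894 0.29910231 0.14047053]
```

View pics/bc.png

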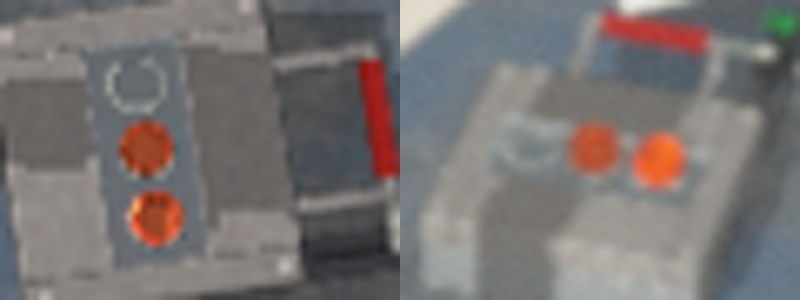

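Both caps sit upright and centred over rings 1 and 2, at left crop (157,218) and (146,148). Ring 3 is free at (136,83). Now cap A.

{"api": "send_rows", "payload": {
  "rows": [0,0,-0.04,0,0,0,0,0,-0.08,0,0,0,0,0,-0.115,0,0,0,0,0,-0.127,0,0,0,0,0,-0.127,0,0,0]
}}

```text
time: 12.4
position: [0.5633, 0.2985, 0.0138]
tcp_rot: [-0.073, 0.997, 0.002, 0.003]
force: [0.0, -0.2, 0.8]
finger_gap: 0.047
```

{"api": "send_rows", "payload": {
  "rows": [0,0,0,0,0,0,0,0,0,0,0,0,0,0,0,0,0,0,0,0,0,0,0,0],
  "gripper": -0.8
}}

```text
time: 12.9
position: [0.5641, 0.2985, 0.0153]
tcp_rot: [-0.073, 0.997, 0.002, 0.004]
force: [-0.8, -2.1, 8.7]
finger_gap: 0.0214
```

{"api": "send_rows", "payload": {
  "rows": [0,0,0.03,0,0,0,0,0,0.07,0,0,0,0,0,0.12,0,0,0,0,0,0.12,0,0,0]
}}

```text
time: 13.4
position: [0.5655, 0.2993, 0.1396]
tcp_rot: [-0.072, 0.997, 0.004, 0.007]
force: [0.3, 0.2, -1.2]
finger_gap: 0.0213
```

{"api": "send_rows", "payload": {
  "rows": [0.002,-0.04,0,0,0,0,0.004,-0.1,0,0,0,0,0.006,-0.16,0,0,0,0,0.008,-0.22,0,0,0,0,0.01,-0.26,0,0,0,0,0.0113,-0.287,0,0,0,0,0.0113,-0.287,0,0,0,0,0.0113,-0.287,-0.03,0,0,0,0.0113,-0.287,-0.06,0,0,0,0.0113,-0.287,-0.065,0,0,0,0.0113,-0.287,-0.065,0,0,0]
}}

```text
time: 14.78
position: [0.577, 0.0129, 0.0752]
tcp_rot: [-0.073, 0.997, 0.004, 0.007]
force: [-0.5, 0.2, 0.1]
finger_gap: 0.0212
```

{"api": "send_rows", "payload": {
  "rows": [0,-0.0005,-0.008,0,0,0,0,-0.0005,-0.0145,0,0,0,0,-0.0005,-0.0145,0,0,0,0,-0.0005,-0.0145,0,0,0]
}}

```text
time: 15.28
position: [0.577, 0.0124, 0.0607]
tcp_rot: [-0.073, 0.997, 0.004, 0.007]
force: [0.2, -0.5, -0.4]
finger_gap: 0.0213
```

{"api": "send_rows", "payload": {
  "rows": [0,0,0,0,0,0,0,0,0,0,0,0,0,0,0.001,0,0,0],
  "gripper": 0.1
}}

```text
time: 15.65
position: [0.577, 0.0123, 0.0617]
tcp_rot: [-0.073, 0.997, 0.004, 0.007]
force: [1.1, 0.7, -0.3]
finger_gap: 0.0472
```

{"api": "send_rows", "payload": {
  "rows": [0,0,0.03,0,0,0,0,0,0.07,0,0,0,0,0.05,0.09,0,0,0,0,0.1,0.09,0,0,0,0,0.16,0.09,0,0,0,0,0.22,0.09,0,0,0,0,0.25,0.09,0,0,0]
}}

```text
time: 16.52
position: [0.576, 0.266, 0.1517]
tcp_rot: [-0.074, 0.997, 0.004, 0.007]
force: [0.9, -0.5, -0.5]
finger_gap: 0.0471
```

```bash
python3 look.py c
python3 - <<'E'
from h import *
t=cv2.imread("pics/ct.png")
s=cv2.imread("pics/cs.png");o=np.zeros((600,800,3),np.uint8)
o[:300,:]=cv2.resize(t[222:261,340:444-0],(800,300),interpolation=2);o[300:,:400]=cv2.resize(s[195:240,315:375],(400,300),interpolation=2)
cv2.imwrite("pics/cc.png",o)
h=cv2.cvtColor(t,cv2.COLOR_BGR2HSV)
for nm,lo,hi in(("green",(50,100,50),(80,255,255)),("red",(0,130,90),(6,255,255)),("red2",(170,130,90),(180,255,255))):
    m=cv2.inRange(h,lo,hi);m[:,:375]=0;m[:,412:]=0;m[:215]=0;m[260:]=0
    p=cv2.findNonZero(m)
    if p is not None: print(nm,p.reshape(-1,2).mean(0),p.reshape(-1,2).min(0),p.reshape(-1,2).max(0))
print(cv2.cvtColor(t,cv2.COLOR_BGR2GRAY)[240:258,380:410])
E
```

```text
top [350.  226.2] [347 223   7   7  41] [array([0.5862, 0.0088, 0.012 ]), array([0.5853, 0.0092, 0.017 ]), array([0.5785, 0.0119, 0.057 ]), array([0.5777, 0.0123, 0.062 ])]
top [386.2 232.2] [384 224   5  18  52] [array([ 0.5684, -0.1064,  0.012 ]), array([ 0.5676, -0.1057,  0.017 ]), array([ 0.5612, -0.1002,  0.057 ]), array([ 0.5604, -0.0995,  0.062 ])]
top [351.6 236.7] [348 233   8   8  47] [array([0.5527, 0.0038, 0.012 ]), array([0.5519, 0.0041, 0.017 ]), array([0.5459, 0.007 , 0.057 ]), array([0.5452, 0.0073, 0.062 ])]
top [353.1 247.2] [350 244   7   8  44] [array([ 0.5193, -0.0011,  0.012 ]), array([ 0.5186, -0.0007,  0.017 ]), array([0.5134, 0.0022, 0.057 ]), array([0.5127, 0.0026, 0.062 ])]
scene [352.7 199.5] [346 198  14   4  31] [array([ 0.5795, -0.1471,  0.012 ]), array([ 0.5768, -0.1409,  0.017 ]), array([ 0.5554, -0.0909,  0.057 ]), array([ 0.5528, -0.0847,  0.062 ])]
scene [334.4 215. ] [332 213   6   5  25] [array([ 0.5991, -0.0396,  0.012 ]), array([ 0.5963, -0.0338,  0.017 ]), array([0.5743, 0.0127, 0.057 ]), array([0.5716, 0.0185, 0.062 ])]
scene [343.8 216.6] [3
[... 2084 characters left out ...]
 64  67  75  79  82  66
   28  30  29  19  18  42  56  63  70  71  72  70]
 [ 43  39  40  44  49  50  53  55  57  64  78  79  79  79  77  74  71  59
   26  61 104  94  46  57  61  59  60  63  69  74]
 [ 60  59  60  59  59  59  59  57  55  55  63  72  71  71  76  84  79  78
   67 139 191 146  77  73  70  70  70  82  84  77]
 [ 55  54  56  57  58  58  65  69  66  65  69  72  74  74  82 102 105 106
  102 177 222 154  89  72  71  69  69  80  92  92]
 [ 65  61  62  64  65  67  76  84  85  82  85  86  88  83  86 101 107 108
  104 152 188 147  95  81  76  71  71  71  94 108]
 [ 77  76  75  82  79  80  80  80  82  82  81  80  79  77  87 105 107 106
  104 120 133 116 103  97  85  72  72  73  95 108]]
```

View pics/cc.png

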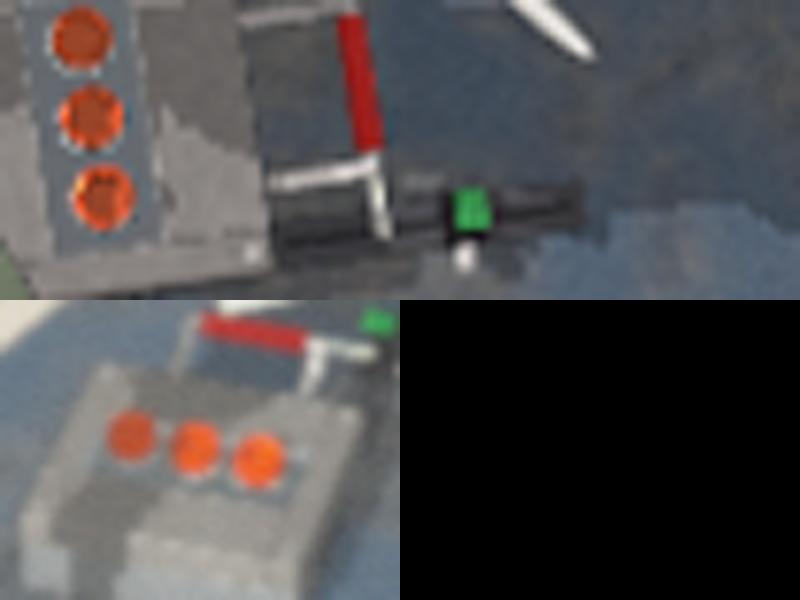

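All three caps stand in their rings, at crop (82,38), (92,117) and (103,197). The pointer is at top px (389.3,249) and the green mark at about (401,249), so the pull is about 37 mm. Now to the handle.

{"api": "send_rows", "payload": {
  "rows": [-0.001,-0.05,0,0,0,0,-0.003,-0.11,0,0,0,0,-0.006,-0.17,0,0,0,0,-0.009,-0.23,0,0,0,0,-0.012,-0.29,0,0,0,0,-0.015,-0.34,0,0,0,0,-0.015,-0.367,-0.01,0,0,0,-0.015,-0.367,-0.02,0,0,0,-0.015,-0.367,-0.02,0,0,0,-0.015,-0.367,-0.02,0,0,0],
  "gripper": -0.15
}}

```text
time: 17.88
position: [0.5609, -0.0998, 0.1319]
tcp_rot: [-0.075, 0.997, 0.005, 0.007]
force: [0.4, 0.7, 0.4]
finger_gap: 0.0366
```

{"api": "send_rows", "payload": {
  "rows": [0,-0.001,-0.03,0,0,0,0,-0.001,-0.06,0,0,0,0,-0.001,-0.085,0,0,0,0,-0.001,-0.1,0,0,0,0,-0.001,-0.1,0,0,0]
}}

```text
time: 18.5
position: [0.5608, -0.1004, 0.0316]
tcp_rot: [-0.076, 0.997, 0.005, 0.007]
force: [0.4, -0.2, -0.0]
finger_gap: 0.0364
```

{"api": "send_rows", "payload": {
  "rows": [0,0,0,0,0,0,0,0,0,0,0,0,0,0,0,0,0,0,0,0,0,0,0,0],
  "gripper": -1,
  "squeeze": 40
}}

```text
time: 19.0
position: [0.5614, -0.1006, 0.0326]
tcp_rot: [-0.076, 0.997, 0.004, 0.008]
force: [0.4, -1.7, 7.4]
finger_gap: 0.0104
```

{"api": "send_rows", "payload": {
  "rows": [0.001,-0.007,0,0,0,0,0.002,-0.014,0,0,0,0,0.003,-0.021,0,0,0,0,0.004,-0.028,0,0,0,0,0.005,-0.035,0,0,0,0,0.0053,-0.0364,0,0,0,0,0.0053,-0.0364,0,0,0,0,0.0053,-0.0364,0,0,0,0]
}}

```text
time: 20.0
position: [0.5667, -0.1369, 0.0326]
tcp_rot: [-0.076, 0.997, 0.005, 0.008]
force: [-1.4, 4.5, 1.4]
finger_gap: 0.0105
```

```bash
python3 look.py d
python3 - <<'E'
from h import *
t=cv2.imread("pics/dt.png");s=cv2.imread("pics/ds.png");o=np.zeros((600,800,3),np.uint8)
o[:300,:]=cv2.resize(t[222:261,340:444],(800,300),interpolation=2);o[300:,:]=cv2.resize(s[190:226,325:421],(800,300),interpolation=2)
cv2.imwrite("pics/dc.png",o)
print(cv2.cvtColor(t,cv2.COLOR_BGR2GRAY)[238:258,390:412])
print(manip.observe()["force"],manip.observe()["finger_gap"])
E
```

```text
top [350.1 226.2] [347 223   7   7  42] [array([0.5864, 0.0086, 0.012 ]), array([0.5855, 0.0089, 0.017 ]), array([0.5787, 0.0117, 0.057 ]), array([0.5778, 0.012 , 0.062 ])]
top [351.6 236.6] [348 233   8   8  46] [array([0.5529, 0.0039, 0.012 ]), array([0.5522, 0.0042, 0.017 ]), array([0.5461, 0.0071, 0.057 ]), array([0.5454, 0.0074, 0.062 ])]
top [353.1 247.2] [350 244   7   8  44] [array([ 0.5192, -0.001 ,  0.012 ]), array([ 0.5185, -0.0006,  0.017 ]), array([0.5133, 0.0024, 0.057 ]), array([0.5127, 0.0027, 0.062 ])]
scene [334.4 214.6] [332 212   6   6  33] [array([ 0.6001, -0.042 ,  0.012 ]), array([ 0.5974, -0.0362,  0.017 ]), array([0.5753, 0.0104, 0.057 ]), array([0.5726, 0.0162, 0.062 ])]
scene [343.7 216.6] [341 214   7   6  32] [array([ 0.5673, -0.0456,  0.012 ]), array([ 0.5647, -0.0397,  0.017 ]), array([0.5437, 0.0069, 0.057 ]), array([0.5411, 0.0128, 0.062 ])]
scene [353.4 218.6] [350 216   7   7  34] [array([ 0.5333, -0.0495,  0.012 ]), array([ 0.5308, -0.0436,  0.017 ]), array([0.5109, 0.0032, 0.057 ]), array([0.5084, 0.0091, 0.062 ])]
[ 0.56675334 -0.13689525  0.0326
[... 1225 characters left out ...]
 51  51  51  52  55  49  28  69 129 142 100  64  58  64  68  68
   66  78 106 117]
 [ 60  64  62  66  73  78  81  67  28  26  27  20  23  41  56  62  70  69
   69  95 117 102]
 [ 76  80  80  78  77  72  70  57  26  60 103  92  46  55  60  60  60  63
   68  99 120  90]
 [ 65  71  71  69  75  82  79  77  67 137 189 145  76  72  69  69  70  80
   94 110 118  88]
 [ 68  71  72  72  80 100 104 107 100 174 218 154  88  69  70  69  68  76
  101 119 114  78]
 [ 83  84  86  81  84  99 104 107 103 150 187 145  94  80  76  71  70  69
   96 119 105  67]
 [ 80  80  78  76  86 105 106 105 102 119 131 115 102  95  84  71  71  83
  108 119  95  50]]
[-0.34469465  5.39172476  1.7784572 ] 0.010553714108293411
```

View pics/dc.png

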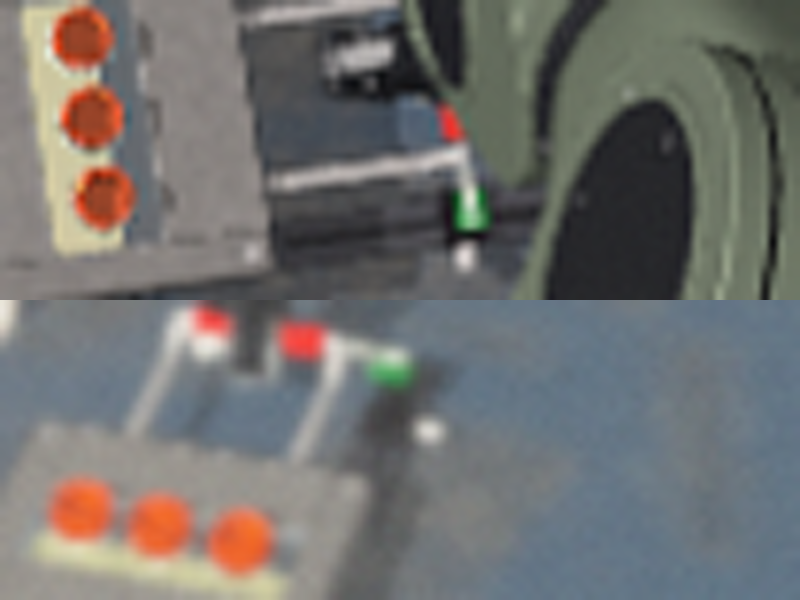

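The pointer (top px 400.7,249) lies over the green mark, about 401.2 at pointer height. That leaves it about 1.5 mm short, so I'll nudge it and hold.

{"api": "send_rows", "payload": {
  "rows": [0.0002,-0.0015,0,0,0,0,0.0002,-0.0015,0,0,0,0,0.0002,-0.0015,0,0,0,0,0.0002,-0.0015,0,0,0,0,0.0002,-0.0015,0,0,0,0,0.0002,-0.0015,0,0,0,0,0.0002,-0.0015,0,0,0,0,0.0002,-0.0015,0,0,0,0]
}}

```text
time: 21.1
position: [0.5669, -0.1383, 0.0327]
tcp_rot: [-0.076, 0.997, 0.005, 0.008]
force: [-1.8, 5.1, 1.3]
finger_gap: 0.0108
```

Run:
```python
from h import *
t=grab("top");g=cv2.cvtColor(t,cv2.COLOR_BGR2GRAY)
print(g[246:252,396:406]);o=manip.observe();print(o["force"],o["finger_gap"],o["position"])
print(manip.hand_in())
```

```text
[[ 88  66  64  71 156 184 100  67  68  73]
 [ 67  44  35  74 149 181 129  58  64  80]
 [ 67  44  30  76 143 179 147  66  64  72]
 [ 68  41  25  79 134 185 184  84  45  50]
 [ 57  39  25  88 124 172 190  91  36  42]
 [ 55  51  29  72  96 114 122  79  57  63]]
[0.15843096 4.97754284 0.94343801] 0.010465082172833913 [ 0.56693235 -0.13828682  0.03266997]
the job is handed in; nothing more can be done
None
```

The three orange caps are in the three rings, and the job was handed in at about 21 s with the gripper holding the shutter open at the green mark. The hand-in reports no verdict.

- **Caps:** after the pull, each cap measured about 1–2 mm from its ring centre in the top view, standing upright. The scene camera put the caps about 3 mm lower in x than the top camera. I used the top view for both caps and rings, so that offset largely cancels.
- **Shutter:** it was pulled about 38 mm along the box's -y. In the last picture the pointer was at about column 401.3, and the mark's middle, corrected to pointer height, was at about 401.2–401.3. That puts it within 1–2 mm along the pull.
- **Hold:** the handle was still gripped at the end, with the finger gap at 10.5 mm and about 5 N of spring force on the tool.
- **Other things:** the mark's pixels did not move between pictures. I did not measure the well plate or the pink box again, but the arm made no contact near them.
- **Contact forces:** on each cap grasp the tool felt 9–12 N upward as the fingers closed, probably the tips touching the mat. The cap stayed held each time.

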